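# Set the iris damper to its mark and start the bench extraction

## Task

Get the extraction ready for soldering: with the fingertips, gently push the knob of the damper's lever round its arc until the lever's pointer stands on the red paint mark on the scale, then press the green start button on the fan's switch box right down and let it come up again. Do not press the red stop button, and leave the loose things on the bench where they stand.

Things in the scene. Friction and masses are not known exactly. Their poses are not given: they have to be found in the camera images.
- damper_axis (a point): point on the vertical turning axis of the iris damper, level with the top face of its drum (100 mm above the bench). The damper is a galvanised drum 200 mm across, on a grey sheet-metal box 236 mm square and 60 mm tall, open inlet 118 mm across in the middle with iris blades; its rim stands 12 mm above the drum. Axes: z up, x away from the scale side, so the scale arc is centred on -x. The fixed flat white duct (150 mm wide, 56 mm tall) leaves along +x. Fixed to the bench
- lever (a joint): angle of the damper's lever ring, rad. 0 = shut (against its stop), 1.571 = fully open. Seen from above it grows counter-clockwise: the lever's direction about the axis is the direction of the damper's +x turned counter-clockwise by 2.356 + joint value. Held by friction only (0.25 N m, so 2 to 3 N at the knob); stays where it is left, no spring
- lever_knob (a point): middle of the lever's upright black knob, a cylinder 22 mm in diameter and 36 mm tall (111 to 147 mm above the bench), 125 mm from the axis. The point's x axis points outwards along the lever. Below the knob is a flat arm 22 mm wide that ends 143 mm from the axis, top 111 mm above the bench; inwards it is an open window between two rails
- lever_pointer (a point): tip of the small orange pointer in the window of the lever arm, on the lever's centre line 79 mm from the axis, 104 mm above the bench; its x axis points outwards along the lever
- mark_line (a point): middle of the red paint line, 5 mm wide and 25 mm long, drawn radially across the white scale (black ticks 10 degrees apart, widening green wedge = more open) on top of the drum and 20 mm down its side; the point is 87 mm from the axis, 101 mm above the bench; its x axis points outwards from the axis. The line always lies further open than where the lever starts
- start_top (a point): centre of the top face of the green start button, 25 mm across, spring return, about 5 N to press fully (6 mm). It is on the fan's switch box, a grey box 128 x 76 x 52 mm with yellow face, fixed to the bench; the box's long axis is the point's x axis, and the red stop button lies 52 mm from it along -x
- start (a joint): how far the green button is down, m: 0 up, 0.006 fully down
- stop_top (a point): centre of the top face of the red stop button, same size as the green one, on the same box
- stop (a joint): how far the red button is down, m
- lamp_a: loose, to be left alone: black LED spot-lamp head standing face down, 58 mm across, 74 mm tall; origin at its middle, on the underside
- lamp_b: loose, to be left alone: second lamp head like lamp_a; origin at its middle, on the underside
- solder_reel: loose, to be left alone: blue reel of solder standing on a flange, 60 mm across, 40 mm tall; origin at its middle, on the underside
- flux_bottle: loose, to be left alone: small bottle with red cap, 38 mm across, 85 mm tall; origin at its middle, on the underside
- screwdriver: loose, to be left alone: screwdriver with orange handle, about 180 mm long, lying flat along its own x; origin at its underside, part-way along it
- pine_offcut: loose, to be left alone: pine block 110 x 70 x 38 mm; origin at its middle, on the underside
- mug: loose, to be left alone: white mug, 80 mm across, 95 mm tall, handle on its +y side; origin at its middle, on the underside

How it is judged:
On the way, in this order (a step that is already met when the one before it is completed fails the run):
1. the lever's pointer stands still on the red mark (within 3 degrees) (angle between the x axis of lever_pointer and the x axis of mark_line, either way round below 0.052 rad and velocity of joint lever between -0.03 and 0.03 rad/s), for 0.3 s.
2. the green start button is pressed right down with the pointer on the mark (angle between the x axis of lever_pointer and the x axis of mark_line, either way round below 0.052 rad and value of joint start above 0.0045 m), for 0.05 s.
At the end, for the whole second after the job is handed in: The lever rests with its pointer on the red mark, within 3 degrees (about 4 mm along the scale), both buttons are up, and every loose thing is within 15 mm of where it started (all of step 1 and value of joint each of start, stop below 0.0015 m and distance of each of lamp_a, lamp_b, solder_reel, flux_bottle, screwdriver, pine_offcut, mug from where it was at the start of the episode below 0.015 m); the robot touches nothing.
It fails at once if the green button is pressed while the pointer is off the mark (value of joint start above 0.003 m and not (angle between the x axis of lever_pointer and the x axis of mark_line, either way round below 0.052 rad)).
It fails at once if the red stop button is pressed (value of joint stop above 0.002 m).
It fails at once if the lever is forced: the robot pushes or squeezes it with more than 15 N (contact force between any of the fingers, the arm and lever above 15 N).
It fails at once if a loose thing is lifted, carried or shifted by more than 15 mm (distance of any of lamp_a, lamp_b, solder_reel, flux_bottle, screwdriver, pine_offcut, mug from where it was at the start of the episode above 0.015 m).
It also fails if it takes over 45 s, if anything falls off the work surface, if the arm or the gripper's body presses on something with over 40 N, if the wrist force passes 120 N, or if a joint passes its speed limit or range.

## Robot

A 6-joint arm with a two-finger parallel gripper is mounted at the origin on the work surface. World frame = base frame: x ahead of the robot, y to its left, z up, the work surface at z = 0. Lengths are in m, angles in rad, forces in N, time in s.
With the tool pointing down it reaches from about 0.35 to 0.775 m from the base axis. Payload 5.5 kg.
Tool frame: the origin (TCP) lies at the very end of the fingers, on their centre line; the grasp point (between the pads) lies 19 mm behind it; z points along the fingers, y is the line along which they close (so a half turn about z gives the same grasp; the last joint's range is limited). The gripper opens to 85 mm and grips with 20 to 120 N. Pads are 22 mm wide; open, the fingers measure 114 mm over their backs; the gripper's body (76 mm by 85 mm) begins 54 mm behind the grasp point. The pads swing forward as they close: fully open they stand 13 mm farther back than shut.
Start: joints at [-1.404, 0.313, 0.046, 1.304, 0, 1.431], TCP at [0.174, -0.548, 0.231] pointing down, gripper open.
Joint ranges: [-2.76, 2.76], [-0.86, 1.69], [-1.03, 1.26], [-2.2, 2.34], [-1.47, 1.5], [-3.14, 3.14]. Speed limits (rad/s): [2.57, 2.57, 3.14, 3.14, 3.14, 3.14].

## Interface

Orientations are given as a unit quaternion [w, x, y, z].
In Python, from workcell import env, cams, ticket, spotter gives the robot as it stands.
- The arm moves only by the tool jog_arm, never from a script. Its argument "increments" is a list that holds one entry, the list of rows, each a list of 7 numbers: the shift along the tool's x, y, z in units of 0.25 m (1.0 is 0.25 m), then the turn, a rotation vector about the tool's x, y, z in units of 180 degrees (1.0 is 180 degrees), then the closure in counts, from 0 (fully open) to 255 (shut). A call has 1 to 20 rows; each row shifts and turns the commanded pose from where the row before left it, along the tool's axes as they then stand; what a row does not reach is not made up. A row lasts 1/10 s, in which the tool goes at most 50 mm and 8.59 degrees, less where a joint would pass 70% of its speed; a pose out of reach is approached as far as the arm can. A call with a number of a shift or a turn outside -1 to 1 is refused whole. A call with a gripper value outside its range is refused whole. The fingers move at their own pace and stop on an object; "force" is the grip in N (left out, the last holds). Time passes only in rows, so rows that do not move let the fingers close. It gives the time, the measured TCP pose, the force, the opening and the grip force at its end, in the units of the state.
- env.get_state(): the state, without advancing time (a new reading comes with each control period).
- cams.read_camera(name): name is "scene" or "top" or "wrist"; returns a dict with "pixels" (384x512x3 uint8, red, green, blue), "fx", "fy", "cx", "cy" (pixels), "xyz" and "attitude" of the camera in the world; the wrist camera has in their place "mount" (4x4, takes a point from camera to tool coordinates, whose origin is the TCP and whose axes are the flange's). Camera axes: x right, y down, z forward; pixel columns grow to the right and rows downward; lengths in m; the calibration is good to about 2 mm. A picture is of the moment at which its call begins: read the wrist's pose just before it. There is no depth.
- ticket.hand_in(): hands the job in; it is judged then, once.
Trained networks look in the newest picture that a camera, given by its name, has taken for a name from the list of things; names that differ only in an ending like _2 or _b are one class to them, and where a whole thing is asked for, a point or a joint stands for the part that bears it (a point fixed in the world has none). Each returns a list of dicts, best first, with "conf" (0 to 1); they miss things now and then, are a little off and sometimes report something else, mostly with a low value. They report only what shows in the picture. A call takes as long as a camera call.
- spotter.find_in(target, camera): "uv" ([column, row] in pixels, amid what is visible of it).
- spotter.cut_out(target, camera): "region" (384x512 bool, what is visible of it) and "uv" ([column, row] in pixels, amid what is visible of it).
- spotter.landmark_of(target, camera): "uv" ([column, row] in pixels: a listed point, or the origin of a listed thing).
The state is a dict: "clock": time; "joint_pos": joint angles; "qvel": joint speeds; "tau": joint torques, N m; "tcp_pos": TCP position; "orientation": TCP orientation; "wrist_force": force on the tool from outside, world axes, zero at the start; "ft_torque": the same for the moment, N m; "finger_gap": finger opening in m; "grip_force": force on a finger pad.
Only numpy, scipy, OpenCV 4.12 (cv2) and the standard library are available. Lean on these libraries where they do the work, as an engineer would, in place of code of your own. Each camera call takes 0.05 s, during which the arm holds its last target. There are 200 camera calls.

## Working session

There is one attempt and no reset: what is moved stays moved. The work goes in short steps, Python scripts to look and compute and a tool call to move; the robot and the scene stay as the last step left them, time stands still between calls to the robot, and variables do not carry over. Pictures are saved under pics/ and viewed, at most 10 in all, crops included, and the job is handed in when it is done.

Besides the shell and the picture viewer there is one more tool, called after "Call:" by a JSON object that holds its "api" and its "payload". jog_arm: Moves the arm, as the interface text tells. Shifts and turns lie within -1 to 1; 1 stands for 0.25 m of shift or 180 degrees of turn. Its arguments: {"type":"object","properties":{"increments":{"type":"array"},"force":{"type":"number"}},"required":["increments"]}

```bash
mkdir -p pics
cat > h.py <<'E'
import numpy as np, cv2
from workcell import env, cams, ticket, spotter
from scipy.spatial.transform import Rotation as R
def q(o): return R.from_quat([o[1],o[2],o[3],o[0]])
def cam(name):
    s=env.get_state(); c=cams.read_camera(name)
    if name=="wrist":
        M=np.array(c["mount"]); T=np.eye(4); T[:3,:3]=q(s["orientation"]).as_matrix(); T[:3,3]=s["tcp_pos"]; W=T@M
        c["P"],c["R"]=W[:3,3],W[:3,:3]
    else:
        c["P"]=np.array(c["xyz"]); a=np.array(c["attitude"]); c["R"]=q(a).as_matrix() if a.size==4 else a.reshape(3,3)
    return c
def onz(c,uv,z):
    d=c["R"]@np.array([(uv[0]-c["cx"])/c["fx"],(uv[1]-c["cy"])/c["fy"],1.])
    return c["P"]+d*(z-c["P"][2])/d[2]
def proj(c,p):
    v=c["R"].T@(np.array(p)-c["P"]); return np.array([c["fx"]*v[0]/v[2]+c["cx"],c["fy"]*v[1]/v[2]+c["cy"]])
def save(c,n): cv2.imwrite("pics/"+n,c["pixels"][:,:,::-1])
E
python3 - <<'E'
from h import *
np.set_printoptions(precision=4,suppress=True)
for n in ["top","scene"]:
    c=cam(n); save(c,n+"1.png"); print(n,c["P"],c["R"].tolist(),c["fx"])
    for t,z in [("damper_axis",.1),("lever_knob",.129),("lever_pointer",.104),("mark_line",.101),("start_top",None),("stop_top",None),("lamp_a",0),("solder_reel",0),("flux_bottle",0),("screwdriver",0),("pine_offcut",0),("mug",0)]:
        for d in spotter.landmark_of(t,n)[:2]:
            print(t,np.round(d["uv"],1),round(d["conf"],2),onz(c,d["uv"],.06 if z is None else z))
print(env.get_state())
E
```

```text
top [0.4686 0.0798 1.2193] [[0.0025319307860916605, -0.998041682610807, 0.06250111277316361], [-0.9999283174302278, -0.003258233675297253, -0.011521454529296472], [0.011702535094924027, -0.06246746100736314, -0.9979783900404084]] 449.5387928725197
damper_axis [284.9 164.4] 0.79 [ 0.6129 -0.0081  0.1   ]
lever_knob [262.6 205.1] 0.98 [0.5095 0.0485 0.129 ]
lever_pointer [271.4 191. ] 0.88 [0.5457 0.0259 0.104 ]
mark_line [306.1 195.2] 0.4 [ 0.5356 -0.0609  0.101 ]
start_top [195.1 255.3] 0.33 [0.3832 0.2191 0.06  ]
stop_top [387.8 128. ] 0.67 [ 0.715  -0.2809  0.06  ]
stop_top [154.1 203.8] 0.4 [0.5147 0.3259 0.06  ]
lamp_a [368.6 264.6] 0.58 [ 0.3546 -0.2416  0.    ]
solder_reel [246.4 247.8] 0.89 [0.3991 0.0883 0.    ]
flux_bottle [197.6 253.2] 0.58 [0.3844 0.2196 0.    ]
screwdriver [296.1 245.6] 0.69 [ 0.4052 -0.0459  0.    ]
pine_offcut [385.1 129.2] 0.83 [ 0.7244 -0.2921  0.    ]
mug [101.3 180.1] 0.98 [0.5809 0.4825 0.    ]
scene [ 1.2531 -0.3599  0.7967] [[0.5197794397933782, 0.5508863634866915, -0.6529575395785634], [0.8541845939112399, -0.3225390618253994, 0.407844618845807]
[... 836 characters left out ...]
ine_offcut [150.1 325.7] 0.65 [ 0.7222 -0.293  -0.    ]
pine_offcut [238.4 175. ] 0.56 [0.3566 0.1317 0.    ]
mug [368.1 176.1] 0.85 [0.5697 0.4853 0.    ]
mug [231.1 188.9] 0.52 [0.4053 0.0788 0.    ]
{'clock': 1.3, 'joint_pos': array([-1.4036,  0.3132,  0.0461,  1.3036, -0.    ,  1.4312]), 'qvel': array([-0.0002,  0.0007, -0.    , -0.0017,  0.0002,  0.0006]), 'tau': array([ -0.0016, -48.0471,  29.881 ,   0.0007,  -0.0004,   0.    ]), 'tcp_pos': array([ 0.1736, -0.5482,  0.2313]), 'orientation': array([ 0.    ,  0.9883,  0.1528, -0.    ]), 'wrist_force': array([ 0.5815, -0.2512,  0.0246]), 'ft_torque': array([-0.0592,  0.0031, -0.0263]), 'grip_force': 0.0, 'finger_gap': 0.08513827427693978}
```

Run:
```python
import cv2
a=cv2.imread("pics/top1.png"); cv2.imwrite("pics/topc.png",cv2.resize(a[110:290,80:320],(800,600),interpolation=cv2.INTER_CUBIC))
```

```text
(no output)
```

View pics/topc.png

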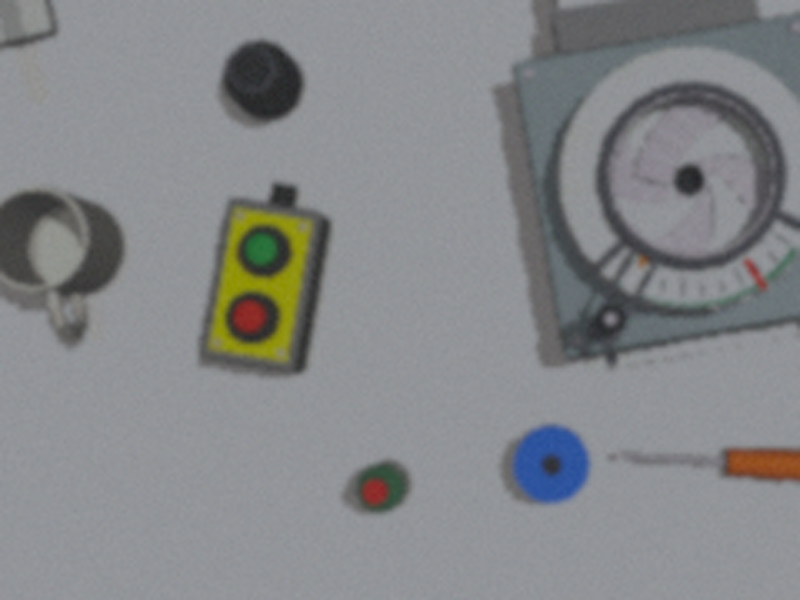

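View pics/scene1.png

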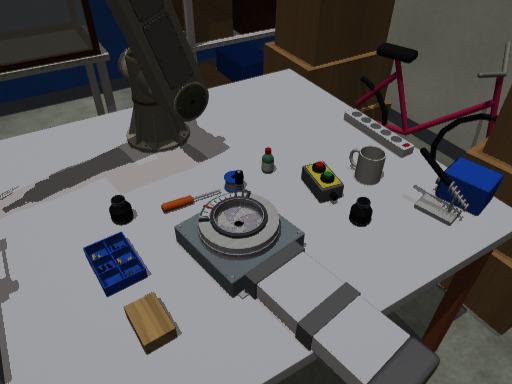

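The top view (crop at 3.33×) shows the switch box, with green at about (159,185) and red at (155,205). The knob is at (263,206), the pointer at (273,188), the red mark at (307,192) and the damper centre at (287,163). The scene view agrees, and the space above the damper is free. The lever stands at about 150° and the mark at about 217° in the world frame, so the lever has to go about 66° counter-clockwise.

```bash
cat >> h.py <<'E'
def plan(way,g,p0=None,a0=None):
    """way: list of (x,y,z,angle_of_tool_x_deg,nrows); prints rows, tool down"""
    s=env.get_state(); p=np.array(s["tcp_pos"]) if p0 is None else np.array(p0,float)
    X=q(s["orientation"]).as_matrix()[:,0]; a=np.arctan2(X[1],X[0]) if a0 is None else np.radians(a0)
    print("from",p.round(4),np.degrees(a).round(2)); rows=[]
    for (x,y,z,ad,n) in way:
        t=np.array([x,y,z]); da=(np.radians(ad)-a); da=(da+np.pi)%(2*np.pi)-np.pi
        ps=p.copy(); as_=a
        for k in range(1,n+1):
            tgt=ps+(t-ps)*k/n; d=tgt-p
            tx=np.array([np.cos(a),np.sin(a),0]); ty=np.array([np.sin(a),-np.cos(a),0])
            r=[round(d@tx/.25,3),round(d@ty/.25,3),round(-d[2]/.25,3),0,0,round(-da/n/np.pi,4),g]
            p=p+.25*(r[0]*tx+r[1]*ty)-np.array([0,0,.25*r[2]]); a-=r[5]*np.pi; rows.append(r)
    print(len(rows),str(rows).replace(" ","").replace("],","],\n")); print("to",p.round(4),np.degrees(a).round(2))
E
python3 - <<'E'
from h import *
plan([(.50,.0,.30,150,18)],150)
E
```

```text
from [ 0.1736 -0.5482  0.2313] 17.58
18 [[np.float64(0.106),np.float64(-0.094),np.float64(-0.015),0,0,np.float64(-0.0409),150],
[np.float64(0.117),np.float64(-0.08),np.float64(-0.016),0,0,np.float64(-0.0409),150],
[np.float64(0.126),np.float64(-0.064),np.float64(-0.015),0,0,np.float64(-0.0409),150],
[np.float64(0.134),np.float64(-0.048),np.float64(-0.015),0,0,np.float64(-0.0409),150],
[np.float64(0.139),np.float64(-0.03),np.float64(-0.015),0,0,np.float64(-0.0409),150],
[np.float64(0.141),np.float64(-0.012),np.float64(-0.016),0,0,np.float64(-0.0409),150],
[np.float64(0.142),np.float64(0.006),np.float64(-0.015),0,0,np.float64(-0.0409),150],
[np.float64(0.139),np.float64(0.025),np.float64(-0.015),0,0,np.float64(-0.0409),150],
[np.float64(0.136),np.float64(0.042),np.float64(-0.015),0,0,np.float64(-0.0409),150],
[np.float64(0.129),np.float64(0.059),np.float64(-0.016),0,0,np.float64(-0.0409),150],
[np.float64(0.12),np.float64(0.075),np.float64(-0.015),0,0,np.float64(-0.0409),150],
[np.float64(0.11),np.float64(0.09),np.float64(-0.015),0,0,np.float64(-0.0409),150],
[np.float64(0.097),np.float64(0.103),np.float64(-0.015),0,0,np.float64(-0.0409),150],
[np.float64(0.083),np.float64(0.114),np.float64(-0.016),0,0,np.float64(-0.0409),150],
[np.float64(0.068),np.float64(0.125),np.float64(-0.015),0,0,np.float64(-0.0409),150],
[np.float64(0.051),np.float64(0.132),np.float64(-0.015),0,0,np.float64(-0.0409),150],
[np.float64(0.034),np.float64(0.138),np.float64(-0.015),0,0,np.float64(-0.0409),150],
[np.float64(0.016),np.float64(0.141),np.float64(-0.016),0,0,np.float64(-0.0409),150]]
to [0.5001 0.     0.3001] 150.09
```

Call:
{"api": "jog_arm", "payload": {"increments": [[[0.106,-0.094,-0.015,0,0,-0.041,150],[0.117,-0.08,-0.016,0,0,-0.041,150],[0.126,-0.064,-0.015,0,0,-0.041,150],[0.134,-0.048,-0.015,0,0,-0.041,150],[0.139,-0.03,-0.015,0,0,-0.041,150],[0.141,-0.012,-0.016,0,0,-0.041,150],[0.142,0.006,-0.015,0,0,-0.041,150],[0.139,0.025,-0.015,0,0,-0.041,150],[0.136,0.042,-0.015,0,0,-0.041,150],[0.129,0.059,-0.016,0,0,-0.041,150],[0.12,0.075,-0.015,0,0,-0.041,150],[0.11,0.09,-0.015,0,0,-0.041,150],[0.097,0.103,-0.015,0,0,-0.041,150],[0.083,0.114,-0.016,0,0,-0.041,150],[0.068,0.125,-0.015,0,0,-0.041,150],[0.051,0.132,-0.015,0,0,-0.041,150],[0.034,0.138,-0.015,0,0,-0.041,150],[0.016,0.141,-0.016,0,0,-0.041,150],[0,0,0,0,0,0,150]]]}}

```text
clock: 3.2
tcp_pos: [0.5003, 0.0039, 0.3003]
orientation: [0.001, 0.252, 0.968, 0.001]
wrist_force: [-0.4, -0.3, -0.1]
finger_gap: 0.0355
grip_force: 0.0
```

Run:
```python
from h import *
np.set_printoptions(precision=4,suppress=True)
c=cam("wrist"); save(c,"w1.png"); print(c["P"],c["R"].tolist(),c["fx"],np.array(c["mount"]))
for t,z in [("damper_axis",.1),("lever_knob",.129),("lever_pointer",.104),("mark_line",.101)]:
    for d in spotter.landmark_of(t,"wrist")[:2]: print(t,np.round(d["uv"],1),round(d["conf"],2),onz(c,d["uv"],z))
s=env.get_state();print(s["tcp_pos"],s["orientation"],s["finger_gap"],s["clock"])
```

```text
[0.4418 0.0373 0.4418] [[0.48893361744816366, 0.8405374077767552, 0.23332548908549586], [0.8723191269330296, -0.4716714944187283, -0.12878409117433898], [0.0018051359643723667, 0.2665011584979255, -0.963832907719701]] 289.43556206165823 [[-0.0014 -0.9641 -0.2655  0.0672]
 [ 1.     -0.0014  0.0001  0.0008]
 [-0.0004 -0.2655  0.9641 -0.1416]
 [ 0.      0.      0.      1.    ]]
damper_axis [282.4 251.5] 0.81 [ 0.6124 -0.0121  0.1   ]
lever_knob [289.  160.6] 0.84 [0.5052 0.0488 0.129 ]
lever_pointer [287.  194.7] 0.85 [0.5461 0.0285 0.104 ]
mark_line [224.8 225.8] 0.56 [ 0.5448 -0.0587  0.101 ]
[0.4981 0.0001 0.2999] [-0.0002  0.2562  0.9666 -0.0002] 0.0350709587287891 3.45
```

View pics/w1.png

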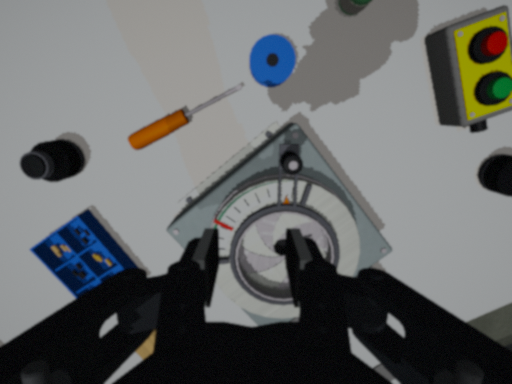

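The wrist view shows the knob at (290,160), the pointer at (286,199) and the mark at (224,225). The radii come out near the given sizes (knob 123 mm, pointer 78 mm). I'll straddle the knob with wide clearance.

Run:
```python
from h import *
plan([(.505,.050,.20,150,5),(.505,.05,.12,150,1)],120)
```

```text
from [4.981e-01 1.000e-04 2.999e-01] 150.31
6 [[np.float64(0.015),np.float64(0.037),np.float64(0.08),0,0,np.float64(0.0003),120],
[np.float64(0.015),np.float64(0.038),np.float64(0.08),0,0,np.float64(0.0003),120],
[np.float64(0.015),np.float64(0.037),np.float64(0.08),0,0,np.float64(0.0003),120],
[np.float64(0.015),np.float64(0.037),np.float64(0.08),0,0,np.float64(0.0003),120],
[np.float64(0.015),np.float64(0.038),np.float64(0.08),0,0,np.float64(0.0003),120],
[np.float64(0.0),np.float64(-0.0),np.float64(0.32),0,0,np.float64(0.0002),120]]
to [0.5051 0.05   0.1199] 150.0
```

Call:
{"api": "jog_arm", "payload": {"increments": [[[0.015,0.037,0.08,0,0,0,120],[0.015,0.038,0.08,0,0,0,120],[0.015,0.037,0.08,0,0,0,120],[0.015,0.037,0.08,0,0,0,120],[0.015,0.038,0.08,0,0,0,120],[0,0,0,0,0,0,120],[0,0,0,0,0,0,120]]]}}

```text
clock: 4.15
tcp_pos: [0.505, 0.05, 0.2003]
orientation: [-0.0, 0.256, 0.967, -0.0]
wrist_force: [0.7, -0.7, 1.0]
finger_gap: 0.0453
grip_force: 0.0
```

Run:
```python
from h import *
np.set_printoptions(precision=4,suppress=True)
c=cam("wrist"); save(c,"w2.png")
for t,z in [("lever_knob",.129),("lever_pointer",.104),("mark_line",.101)]:
    for d in spotter.landmark_of(t,"wrist")[:1]: print(t,np.round(d["uv"],1),round(d["conf"],2),onz(c,d["uv"],z))
print(proj(c,(.505,.05,.147)),env.get_state()["finger_gap"])
```

```text
lever_knob [252.1 205.7] 0.67 [0.5066 0.0502 0.129 ]
lever_pointer [253.1 246.2] 0.77 [0.5472 0.0281 0.104 ]
[250.7523 211.6902] 0.04505386328710702
```

View pics/w2.png

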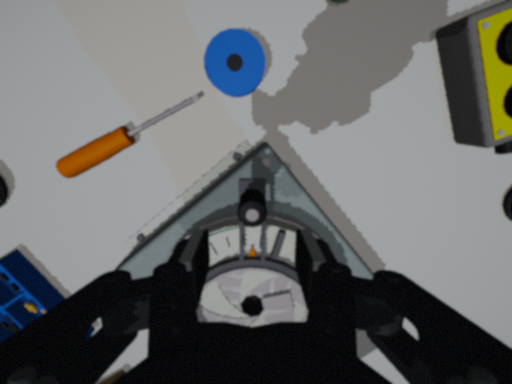

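The knob top is at (252,213), midway between the fingers. I'll descend and start pushing gently.

Call:
{"api": "jog_arm", "payload": {"increments": [[[0,0,0.04,0,0,0,120],[0,0,0.04,0,0,0,120],[0,0,0.04,0,0,0,120],[0,0,0.04,0,0,0,120],[0,0,0.04,0,0,0,120],[0,0,0.04,0,0,0,120],[0,0,0.04,0,0,0,120],[0,0,0.04,0,0,0,120],[0,0,0,0,0,0,120]]]}}

```text
clock: 5.25
tcp_pos: [0.5043, 0.0509, 0.1183]
orientation: [-0.001, 0.255, 0.967, -0.0]
wrist_force: [0.5, 1.1, -0.2]
finger_gap: 0.0451
grip_force: 0.0
```

Run:
```python
from h import *
a=[151,152,153,154,155,156,157,158]+list(np.arange(160,211,2.0))
f=lambda d:(.613+.125*np.cos(np.radians(d)),-.011+.125*np.sin(np.radians(d)),.12,d,1)
s=env.get_state(); print(s["tcp_pos"],s["wrist_force"],s["clock"])
plan([f(d) for d in a[:10]],120)
```

```text
[0.50434285 0.050879   0.11834462] [ 0.54629983  1.06737576 -0.17055604] 5.25
from [0.5043 0.0509 0.1183] 150.42
10 [[np.float64(-0.0),np.float64(-0.006),np.float64(-0.007),0,0,np.float64(-0.0032),120],
[np.float64(-0.0),np.float64(-0.008),np.float64(0.0),0,0,np.float64(-0.0056),120],
[np.float64(-0.0),np.float64(-0.009),np.float64(0.0),0,0,np.float64(-0.0055),120],
[np.float64(-0.0),np.float64(-0.009),np.float64(0.0),0,0,np.float64(-0.0056),120],
[np.float64(-0.0),np.float64(-0.009),np.float64(0.0),0,0,np.float64(-0.0056),120],
[np.float64(-0.001),np.float64(-0.008),np.float64(0.0),0,0,np.float64(-0.0055),120],
[np.float64(0.0),np.float64(-0.009),np.float64(0.0),0,0,np.float64(-0.0056),120],
[np.float64(0.0),np.float64(-0.009),np.float64(0.0),0,0,np.float64(-0.0055),120],
[np.float64(-0.0),np.float64(-0.017),np.float64(0.0),0,0,np.float64(-0.0111),120],
[np.float64(-0.0),np.float64(-0.018),np.float64(0.0),0,0,np.float64(-0.0111),120]]
to [0.494  0.0276 0.1201] 161.99
```

Call:
{"api": "jog_arm", "payload": {"increments": [[[0,-0.0087,0,0,0,-0.0056,120],[0,-0.0087,0,0,0,-0.0056,120],[0,-0.0087,0,0,0,-0.0056,120],[0,-0.0087,0,0,0,-0.0056,120],[0,-0.0087,0,0,0,-0.0056,120],[0,-0.0087,0,0,0,-0.0056,120],[0,-0.0087,0,0,0,-0.0056,120],[0,-0.0087,0,0,0,-0.0056,120],[0,-0.0087,0,0,0,-0.0056,120],[0,-0.0087,0,0,0,-0.0056,120]]]}}

```text
clock: 6.25
tcp_pos: [0.4964, 0.0311, 0.1202]
orientation: [0.0, 0.169, 0.986, 0.0]
wrist_force: [-0.1, 1.6, 1.2]
finger_gap: 0.0451
grip_force: 1.0
```

Call:
{"api": "jog_arm", "payload": {"increments": [[[-0.0003,-0.013,0,0,0,-0.0083,120],[-0.0003,-0.0175,0,0,0,-0.0111,120],[-0.0003,-0.0175,0,0,0,-0.0111,120],[-0.0003,-0.0175,0,0,0,-0.0111,120],[-0.0003,-0.0175,0,0,0,-0.0111,120],[-0.0003,-0.0175,0,0,0,-0.0111,120],[-0.0003,-0.0175,0,0,0,-0.0111,120],[-0.0003,-0.0175,0,0,0,-0.0111,120],[-0.0003,-0.0175,0,0,0,-0.0111,120],[-0.0003,-0.0175,0,0,0,-0.0111,120],[-0.0003,-0.0175,0,0,0,-0.0111,120],[-0.0003,-0.0175,0,0,0,-0.0111,120],[-0.0003,-0.0175,0,0,0,-0.0111,120],[-0.0003,-0.0175,0,0,0,-0.0111,120],[-0.0003,-0.0175,0,0,0,-0.0111,120],[-0.0003,-0.0175,0,0,0,-0.0111,120],[-0.0003,-0.0175,0,0,0,-0.0111,120],[-0.0003,-0.0175,0,0,0,-0.0111,120],[-0.0003,-0.013,0,0,0,-0.0083,120],[0,0,0,0,0,0,120]]]}}

```text
clock: 8.25
tcp_pos: [0.494, -0.0487, 0.1197]
orientation: [-0.001, -0.152, 0.988, -0.0]
wrist_force: [-1.0, 0.4, 0.4]
finger_gap: 0.0453
grip_force: 0.3
```

Run:
```python
from h import *
np.set_printoptions(precision=4,suppress=True)
ax=np.array([.613,-.011])
for n in ["top","wrist","scene"]:
    c=cam(n); save(c,n+"3.png")
    for t,z in [("lever_knob",.129),("lever_pointer",.104),("mark_line",.101)]:
        for d in spotter.landmark_of(t,n)[:1]:
            p=onz(c,d["uv"],z); v=p[:2]-ax; print(n,t,np.round(d["uv"],1),round(d["conf"],2),p,np.hypot(*v),np.degrees(np.arctan2(v[1],v[0]))%360)
a=cv2.imread("pics/wrist3.png"); cv2.imwrite("pics/w3c.png",cv2.resize(a[150:330,130:370],(800,600),interpolation=cv2.INTER_CUBIC))
s=env.get_state(); p=s["tcp_pos"][:2]-ax; print(s["tcp_pos"],np.hypot(*p),np.degrees(np.arctan2(p[1],p[0]))%360,s["wrist_force"],s["clock"])
```

```text
top lever_knob [161.  137.5] 0.71 [0.6741 0.2971 0.129 ] 0.3140702860584405 78.789522794045
top lever_pointer [292.1 198.9] 0.89 [ 0.5261 -0.0256  0.104 ] 0.08808204491413785 189.51981081853236
wrist lever_knob [275.4 254.9] 0.73 [ 0.493  -0.0359  0.129 ] 0.12251049499058006 191.7181621150709
wrist lever_pointer [264.  299.2] 0.94 [ 0.5359 -0.0269  0.104 ] 0.07870454575384071 191.68043569336484
wrist mark_line [212.9 293.2] 0.76 [ 0.5434 -0.0585  0.101 ] 0.08424602229853005 214.33898601220113
scene lever_knob [208.  183.5] 0.72 [ 0.4933 -0.0333  0.129 ] 0.1218055033480609 190.55996875613238
scene lever_pointer [218.6 197.3] 0.8 [ 0.5294 -0.0224  0.104 ] 0.08441193073034896 187.78489061064013
scene mark_line [366.2 174.9] 0.28 [0.6496 0.3774 0.101 ] 0.3900833188663357 84.61790057912717
[ 0.4949 -0.0484  0.1201] 0.12383726084546193 197.5667661005056 [ 0.8469  0.0295 -0.2868] 8.85
```

View pics/w3c.png

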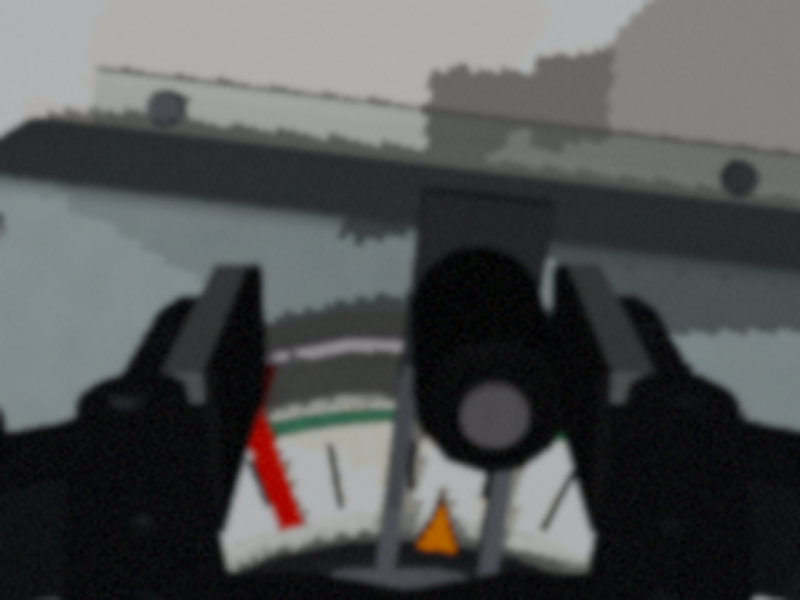

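The crop shows the knob held between the fingers. The pointer tip is at about (441,505) and the red line at (275,470). That is a bit over two 10° ticks, or about 22.5° by calculation. I'll push on 21°, then look.

Call:
{"api": "jog_arm", "payload": {"increments": [[[0,-0.0087,0,0,0,-0.0056,120],[-0.0003,-0.0175,0,0,0,-0.0111,120],[-0.0003,-0.0175,0,0,0,-0.0111,120],[-0.0003,-0.0175,0,0,0,-0.0111,120],[-0.0003,-0.0175,0,0,0,-0.0111,120],[-0.0003,-0.0175,0,0,0,-0.0111,120],[-0.0003,-0.0175,0,0,0,-0.0111,120],[-0.0003,-0.0175,0,0,0,-0.0111,120],[-0.0003,-0.0175,0,0,0,-0.0111,120],[-0.0003,-0.0175,0,0,0,-0.0111,120],[0,-0.0087,0,0,0,-0.0056,120],[0,-0.0087,0,0,0,-0.0056,120],[0,0,0,0,0,0,120],[0,0,0,0,0,0,120]]]}}

```text
clock: 10.25
tcp_pos: [0.5161, -0.0888, 0.1199]
orientation: [-0.0, -0.329, 0.944, -0.0]
wrist_force: [-2.1, -0.1, -0.4]
finger_gap: 0.045
grip_force: 0.7
```

Run:
```python
from h import *
np.set_printoptions(precision=4,suppress=True)
ax=np.array([.613,-.011])
for n in ["wrist"]:
    c=cam(n); save(c,n+"4.png")
    for t,z in [("lever_knob",.129),("lever_pointer",.104),("mark_line",.101)]:
        for d in spotter.landmark_of(t,n)[:1]:
            p=onz(c,d["uv"],z); v=p[:2]-ax; print(n,t,np.round(d["uv"],1),round(d["conf"],2),p,np.hypot(*v),np.degrees(np.arctan2(v[1],v[0]))%360)
a=cv2.imread("pics/wrist4.png"); cv2.imwrite("pics/w4c.png",cv2.resize(a[210:330,180:340],(800,600),interpolation=cv2.INTER_CUBIC))
s=env.get_state(); p=s["tcp_pos"][:2]-ax; print(s["tcp_pos"],np.hypot(*p),np.degrees(np.arctan2(p[1],p[0]))%360,s["wrist_force"],s["clock"])
```

```text
wrist lever_knob [274.4 250.9] 0.84 [ 0.5089 -0.0795  0.129 ] 0.1245907191523911 213.35622934951553
wrist lever_pointer [262.8 298.1] 0.87 [ 0.547  -0.0551  0.104 ] 0.07936115459147047 213.7263753738628
wrist mark_line [261.4 285.4] 0.53 [ 0.542  -0.0601  0.101 ] 0.08638032218753619 214.6653388671417
[ 0.5162 -0.0886  0.12  ] 0.12407347395373965 218.73838947820087 [-0.9355 -0.0025 -1.1239] 10.45
```

View pics/w4c.png

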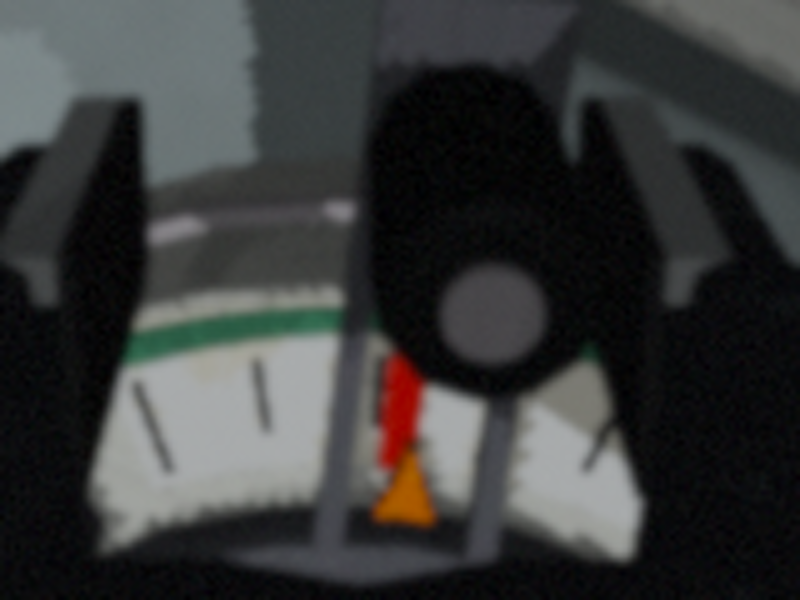

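The pointer tip (409,445) touches the red line (398,445 at that row) and is about 1° short. I'll nudge it 1°, hold, centre the fingers on the knob and lift.

Call:
{"api": "jog_arm", "payload": {"increments": [[[0,-0.0045,0,0,0,-0.003,120],[0,-0.0045,0,0,0,-0.003,120],[0,0,0,0,0,0,120],[0,0,0,0,0,0,120],[0,0,0,0,0,0,120],[0,0,0,0,0,0,120],[0,0.022,0,0,0,0,120],[0,0.022,0,0,0,0,120],[0,0,0,0,0,0,120],[0,0,-0.04,0,0,0,120],[0,0,-0.06,0,0,0,120],[0,0,-0.08,0,0,0,120],[0,0,-0.1,0,0,0,120],[0,0,-0.1,0,0,0,120],[0,0,-0.1,0,0,0,120],[0,0,-0.1,0,0,0,120],[0,0,0,0,0,0,150]]]}}

```text
clock: 12.15
tcp_pos: [0.5126, -0.0827, 0.2697]
orientation: [0.003, -0.338, 0.941, -0.002]
wrist_force: [1.2, 0.1, 1.4]
finger_gap: 0.0353
grip_force: 0.0
```

Run:
```python
from h import *
np.set_printoptions(precision=4,suppress=True)
ax=np.array([.613,-.011])
for n in ["wrist","top","scene"]:
    c=cam(n); save(c,n+"5.png")
    for t,z in [("lever_pointer",.104),("mark_line",.101),("start_top",.066),("stop_top",.066)]:
        for d in spotter.landmark_of(t,n)[:2]:
            p=onz(c,d["uv"],z); v=p[:2]-ax; print(n,t,np.round(d["uv"],1),round(d["conf"],2),p,np.hypot(*v),np.degrees(np.arctan2(v[1],v[0]))%360)
    if n=="wrist":
        u,v=proj(c,(.542,-.06,.1)).astype(int); print(u,v); a=c["pixels"][max(v-60,0):v+60,max(u-80,0):u+80,::-1]
        cv2.imwrite("pics/w5c.png",cv2.resize(a,None,fx=5,fy=5,interpolation=cv2.INTER_CUBIC)[:600,:800])
    # green/red blobs, top & scene
    else:
        h=cv2.cvtColor(c["pixels"],cv2.COLOR_RGB2HSV); 
        for nm,m in [("g",cv2.inRange(h,(45,120,60),(80,255,255))),("r",cv2.inRange(h,(0,160,100),(6,255,255))|cv2.inRange(h,(174,160,100),(180,255,255)))]:
            k,l,st,ce=cv2.connectedComponentsWithStats(m)
            print(n,nm,[(ce[i].round(1).tolist(),int(st[i,4])) for i in range(1,k) if st[i,4]>20])
s=env.get_state(); print(s["tcp_pos"],s["wrist_force"],s["clock"])
```

```text
wrist lever_pointer [250.9 212.5] 0.61 [ 0.5457 -0.0578  0.104 ] 0.08197741226843593 214.78346353138005
251 207
top lever_pointer [302.5 191. ] 0.72 [ 0.5459 -0.0515  0.104 ] 0.0783899544362779 211.14545100582646
top lever_pointer [385.9 131.1] 0.29 [ 0.6977 -0.2623  0.104 ] 0.26522120248839715 288.6280405492308
top mark_line [307.6 193.8] 0.42 [ 0.5392 -0.0646  0.101 ] 0.09125750996839041 215.9817283154196
top start_top [157.  184.8] 0.6 [0.5633 0.318  0.066 ] 0.3327098592546317 98.59934306883865
top stop_top [150.3 206.3] 0.55 [0.508  0.3342 0.066 ] 0.3608045498316283 106.92027855100251
top g [([157.9, 184.2], 66)]
top r [([154.1, 204.6], 58), ([192.0, 257.2], 32)]
scene lever_pointer [209.9 204.5] 0.94 [ 0.5429 -0.054   0.104 ] 0.08224941244112884 211.5537772910865
scene mark_line [263.1 170. ] 0.47 [0.4853 0.1406 0.101 ] 0.19821888913593105 130.09752039294625
scene start_top [328.6 172.3] 0.37 [0.5536 0.3268 0.066 ] 0.34299489225826907 99.97222813836713
scene stop_top [318.9 163.9] 0.42 [0.506  0.3279 0.066 ] 0.3554248675207736 107.51971173395503
scene g [([266.5, 157.5], 35), ([327.7, 173.6], 29)]
scene r [([319.0, 163.5], 24)]
[ 0.5106 -0.082   0.265 ] [-0.6224  0.5006 -0.461 ] 12.9
```

View pics/w5c.png

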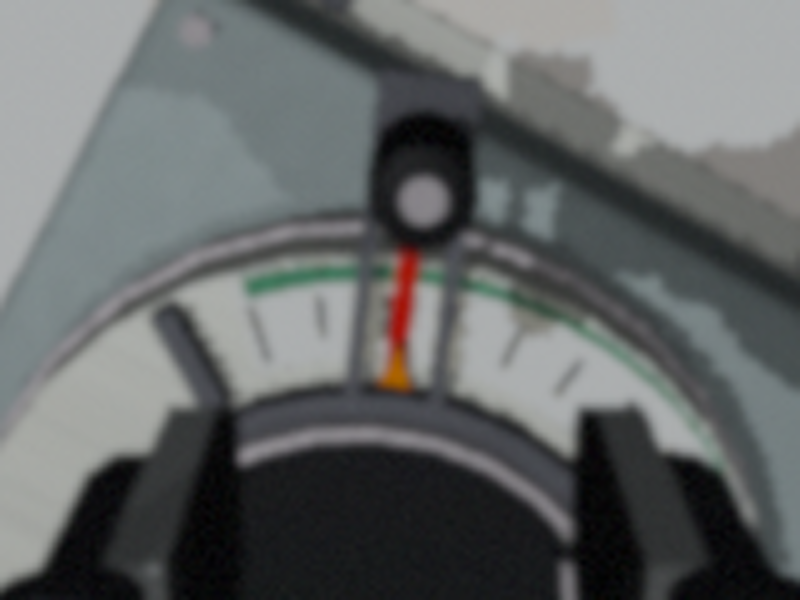

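The pointer is right on the red line: the line runs from (407,250) to (398,350) and the orange tip is at (397,350). Next is the button.

Run:
```python
from h import *
np.set_printoptions(precision=4,suppress=True)
a,b=cam("top"),cam("scene")
def tri(u,v):
    A=[];B=[]
    for c,w in((a,u),(b,v)):
        d=c["R"]@[(w[0]-c["cx"])/c["fx"],(w[1]-c["cy"])/c["fy"],1]; d/=np.linalg.norm(d); M=np.eye(3)-np.outer(d,d); A.append(M);B.append(M@c["P"])
    return np.linalg.solve(sum(A),sum(B))
print(tri((157.9,184.2),(327.7,173.6)),tri((154.1,204.6),(319,163.5)))
for z in(.06,.07):print(onz(a,(157.9,184.2),z),onz(b,(327.7,173.6),z),onz(a,(154.1,204.6),z))
import io,contextlib
plan([(.56,.32,.19,218.7,12)],255)
```

```text
[0.5641 0.314  0.0732] [0.512  0.3229 0.0732]
[0.5653 0.3169 0.06  ] [0.5515 0.3261 0.06  ] [0.5126 0.3258 0.06  ]
[0.5645 0.3149 0.07  ] [0.561  0.3168 0.07  ] [0.5122 0.3237 0.07  ]
from [ 0.5106 -0.082   0.265 ] -140.46
12 [[np.float64(-0.098),np.float64(0.093),np.float64(0.025),0,0,np.float64(0.0004),255],
[np.float64(-0.098),np.float64(0.093),np.float64(0.025),0,0,np.float64(0.0004),255],
[np.float64(-0.098),np.float64(0.093),np.float64(0.025),0,0,np.float64(0.0004),255],
[np.float64(-0.097),np.float64(0.093),np.float64(0.025),0,0,np.float64(0.0004),255],
[np.float64(-0.098),np.float64(0.094),np.float64(0.025),0,0,np.float64(0.0004),255],
[np.float64(-0.097),np.float64(0.093),np.float64(0.025),0,0,np.float64(0.0004),255],
[np.float64(-0.098),np.float64(0.094),np.float64(0.025),0,0,np.float64(0.0004),255],
[np.float64(-0.097),np.float64(0.093),np.float64(0.025),0,0,np.float64(0.0004),255],
[np.float64(-0.097),np.float64(0.094),np.float64(0.025),0,0,np.float64(0.0004),255],
[np.float64(-0.097),np.float64(0.094),np.float64(0.025),0,0,np.float64(0.0004),255],
[np.float64(-0.097),np.float64(0.094),np.float64(0.025),0,0,np.float64(0.0004),255],
[np.float64(-0.096),np.float64(0.094),np.float64(0.025),0,0,np.float64(0.0004),255]]
to [0.56   0.3199 0.19  ] -141.33
```

Call:
{"api": "jog_arm", "payload": {"increments": [[[-0.098,0.093,0.025,0,0,0,255],[-0.098,0.093,0.025,0,0,0,255],[-0.098,0.093,0.025,0,0,0,255],[-0.098,0.093,0.025,0,0,0,255],[-0.098,0.093,0.025,0,0,0,255],[-0.098,0.093,0.025,0,0,0,255],[-0.098,0.093,0.025,0,0,0,255],[-0.098,0.093,0.025,0,0,0,255],[-0.098,0.093,0.025,0,0,0,255],[-0.098,0.093,0.025,0,0,0,255],[-0.098,0.093,0.025,0,0,0,255],[-0.098,0.093,0.025,0,0,0,255],[0,0,0,0,0,0,255],[0,0,0,0,0,0,255]]]}}

```text
clock: 14.4
tcp_pos: [0.5593, 0.3208, 0.1893]
orientation: [-0.001, -0.339, 0.941, -0.0]
wrist_force: [-0.8, 0.2, -1.0]
finger_gap: -0.0003
grip_force: 0.0
```

Run:
```python
from h import *
np.set_printoptions(precision=4,suppress=True)
c=cam("wrist"); save(c,"w6.png")
for t in ["start_top","stop_top"]:
    for d in spotter.landmark_of(t,"wrist")[:2]: print(t,np.round(d["uv"],1),round(d["conf"],2),onz(c,d["uv"],.071))
h=cv2.cvtColor(c["pixels"],cv2.COLOR_RGB2HSV)
for nm,m in [("g",cv2.inRange(h,(45,120,60),(80,255,255))),("r",cv2.inRange(h,(0,160,100),(6,255,255))|cv2.inRange(h,(174,160,100),(180,255,255)))]:
    k,l,st,ce=cv2.connectedComponentsWithStats(m)
    for i in range(1,k):
        if st[i,4]>50: print(nm,ce[i].round(1),st[i],onz(c,ce[i],.071))
s=env.get_state(); print(s["tcp_pos"],s["finger_gap"],s["clock"]); print(proj(c,(s["tcp_pos"][0],s["tcp_pos"][1],.071)))
```

```text
start_top [246.2 187. ] 0.83 [0.5617 0.3165 0.071 ]
stop_top [289.9 151.6] 0.86 [0.5114 0.326  0.071 ]
g [243.8 187.1] [231 175  27  26 540] [0.5631 0.3148 0.071 ]
r [288.  149.9] [275 137  27  27 556] [0.5114 0.3236 0.071 ]
[0.5598 0.3194 0.1903] -0.0001797652472141234 14.55
[249.9127 187.4333]
```

View pics/w6.png

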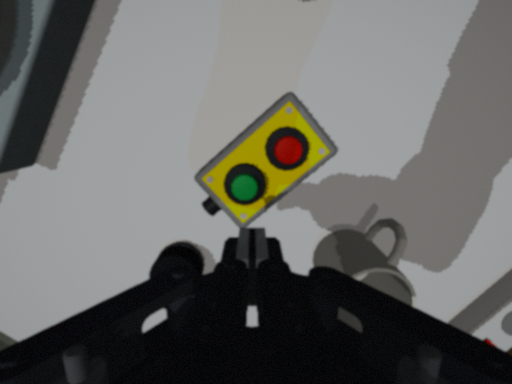

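The wrist view shows green at (244,187) and red at (289,150). The lamp and mug stand clear, and the fingertips come down on the camera side of the box. The green centre is at (0.563, 0.315), so I shift 5 mm and descend.

Call:
{"api": "jog_arm", "payload": {"increments": [[[0.001,-0.022,0.08,0,0,0,255],[0,0,0.1,0,0,0,255],[0,0,0.1,0,0,0,255],[0,0,0.1,0,0,0,255],[0,0,0.05,0,0,0,255],[0,0,0.026,0,0,0,255],[0,0,0,0,0,0,255],[0,0,0.008,0,0,0,255],[0,0,0.008,0,0,0,255],[0,0,0,0,0,0,255]]]}}

```text
clock: 15.55
tcp_pos: [0.5641, 0.3161, 0.0731]
orientation: [0.001, -0.338, 0.941, -0.0]
wrist_force: [1.0, -1.1, 4.7]
finger_gap: 0.0
grip_force: 1.5
```

Call:
{"api": "jog_arm", "payload": {"increments": [[[0,0,0.008,0,0,0,255],[0,0,0.008,0,0,0,255],[0,0,0,0,0,0,255]]]}}

```text
clock: 15.85
tcp_pos: [0.5641, 0.3161, 0.07]
orientation: [0.001, -0.338, 0.941, -0.0]
wrist_force: [-0.9, -2.9, 10.9]
finger_gap: -0.0001
grip_force: 5.6
```

Call:
{"api": "jog_arm", "payload": {"increments": [[[0,0,0.008,0,0,0,255],[0,0,0.004,0,0,0,255],[0,0,0,0,0,0,255]]]}}

```text
clock: 16.15
tcp_pos: [0.5642, 0.3162, 0.0697]
orientation: [0.002, -0.338, 0.941, -0.0]
wrist_force: [-5.8, -4.3, 25.5]
finger_gap: -0.0
grip_force: 12.6
```

Run:
```python
from h import *
for i in range(3):
    c=cam("scene"); s=env.get_state(); print(s["tcp_pos"],s["wrist_force"])
save(c,"s7.png")
cv2.imwrite("pics/s7c.png",cv2.resize(c["pixels"][110:230,250:410,::-1],(800,600),interpolation=cv2.INTER_CUBIC))
```

```text
[0.56419064 0.31618454 0.06970701] [-5.41661022 -4.57320536 25.47806162]
[0.564201   0.31616628 0.06969435] [-5.55218607 -5.08224806 24.50933889]
[0.56420607 0.31621064 0.06971967] [-5.27866079 -4.13079681 25.23875619]
```

View pics/s7c.png

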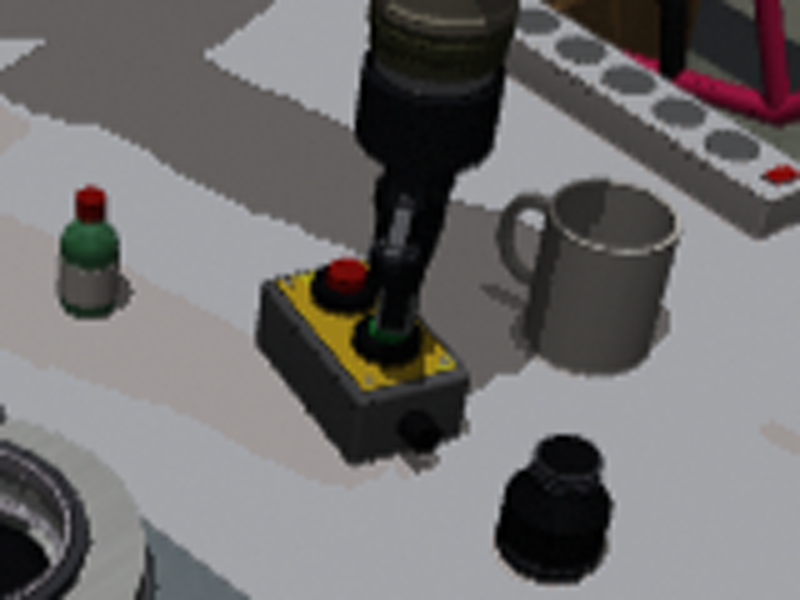

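The fingertip is on the green button at (390,330), and there's a hard stop at z = 0.0697 under 25 N. As I lift, I'll check the force to confirm the travel.

Call:
{"api": "jog_arm", "payload": {"increments": [[[0,0,-0.02,0,0,0,255],[0,0,-0.014,0,0,0,255],[0,0,0,0,0,0,255]]]}}

```text
clock: 16.6
tcp_pos: [0.5637, 0.3163, 0.0742]
orientation: [0.001, -0.338, 0.941, 0.0]
wrist_force: [1.6, 0.1, 2.8]
finger_gap: 0.0001
grip_force: 1.2
```

Run:
```python
from h import *
for i in range(4):
    c=cam("scene"); s=env.get_state(); print(s["tcp_pos"],s["wrist_force"])
```

```text
[0.56355818 0.31629708 0.07365881] [ 2.40093191 -0.10647014  2.99403942]
[0.56351131 0.31629696 0.07341844] [2.6535829  0.52858901 2.93097642]
[0.5634398 0.3162777 0.0732603] [2.81813693 0.99410708 3.60620115]
[0.5633764  0.31626006 0.07321001] [2.11149531 1.82554993 3.68779094]
```

There are still 3.3 N of spring force 3.7 mm above the stop, so the button had its full travel. I'll lift clear.

Call:
{"api": "jog_arm", "payload": {"increments": [[[0,0,-0.04,0,0,0,255],[0,0,-0.08,0,0,0,255],[0,0,-0.1,0,0,0,255],[0,0,-0.1,0,0,0,255],[0,0,-0.1,0,0,0,255],[0,0,-0.1,0,0,0,255],[0,0,0,0,0,0,255],[0,0,0,0,0,0,255],[0,0,0,0,0,0,255]]]}}

```text
clock: 17.7
tcp_pos: [0.562, 0.3156, 0.2019]
orientation: [-0.002, -0.338, 0.941, -0.0]
wrist_force: [0.5, 0.6, -0.7]
finger_gap: 0.0001
grip_force: 0.0
```

Run:
```python
from h import *
s=env.get_state(); print(s["tcp_pos"],s["wrist_force"],s["clock"],abs(s["qvel"]).max())
print(ticket.hand_in())
```

```text
[0.56197658 0.31561279 0.20191293] [ 0.49901365  0.6382266  -0.70002859] 17.7 0.0077606460399589836
the job is handed in; nothing more can be done
None
```

The damper pointer was on the red mark when last viewed, before the button press. The green button was pressed to its hard stop and the arm lifted clear. I handed the job in at 17.7 s; no verdict came back.

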